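# Turn the bike wheel until its valve stem stands up

## Task

The child's bike wheel on the bench stand is about to be pumped up: push its spokes round with your fingertips, either way, until the valve is at the very bottom of the wheel with its stem pointing straight up at the hub, and leave the wheel standing still there. The tyre is flat and not yet seated, so do not push on the tyre or on the valve, do not send the wheel spinning, and do not lift or shove the stand. Nothing needs gripping; leave the can, bottle, tyre lever and tin where they are.

Things in the scene. Friction and masses are not known exactly. Their poses are not given: they have to be found in the camera images.
- stand: loose 7 kg blue bench stand holding the wheel by its axle from behind. Origin on the bench below the wheel's centre; x along the axle, from the wheel's open face (it looks to the robot's left) to the frame behind; z up. Base plate 14 mm high, x -105 to 155, y +-125 mm; A-frame of tube at x = 80 mm. Before the spokes only hub (to x = -30 mm, radius 24) and axle end (to x = -46 mm) stick out
- hub (a point): centre of the wheel, on the axle line in its mid-plane, 182 mm above the bench; axes as the stand's; does not turn with the wheel
- wheel (a joint): turn of the wheel on its axle (rad, any number of turns): 0 or 2 pi when the valve is at the bottom, stem straight up; grows clockwise as seen facing its open side (bottom goes to the stand's +y). The bearing drags a little (0.06 N m, 1 N at the spokes): the wheel stays where it is left and coasts only a few degrees after a slow push. Wheel 297 mm over the tyre, about 0.9 kg
- spoke (a point): mid-length of the spoke next to the valve clockwise (see wheel), 58 mm from the hub centre; turns with the wheel, axes as the valve's. Four yellow spokes run from hub to rim (radius 24 to 90 mm), each 14 mm wide along the turn, 36 mm deep (18 mm either side of the mid-plane), at 45, 135, 225, 315 degrees from the valve. Windows between are open; the valve is midway across one, three are empty
- tyre: black rubber tyre on the wheel, a ring 47 mm thick, outer radius 148.5 mm, inner radius 101 mm, 23.5 mm either side of the mid-plane. Origin at the wheel's centre; turns with the wheel
- valve: valve stem, brass with a green cap, 34 mm long and 8 to 11 mm thick, on the inside of the rim and pointing at the hub. Origin at its foot, 91 mm from the wheel's centre; its z axis runs along the stem towards the hub (straight up when the job is done); x along the axle
- valve_cap (a point): free end of the valve's green cap, 57 mm from the wheel's centre; z axis along the stem towards the hub
- spray_can: red spray can standing on the bench beside the stand, 54 mm wide, 165 mm high; origin at the centre of its underside
- oil_bottle: blue oil bottle with a white cap standing on the bench beside the stand, 52 mm wide, 150 mm high; origin at the centre of its underside
- tyre_lever: orange tyre lever lying on the bench before the wheel's open face, 125 x 19 x 8 mm, long along its x axis; origin at its underside
- patch_tin: green repair tin with a white lid lying on the bench before the wheel's open face, 88 x 58 x 26 mm; origin at the centre of its underside

How it is judged (in metres and radians):
At the end, for the whole second after the job is handed in: The valve stem points straight up, within 8 degrees (0.14 rad), with the valve at the bottom of the wheel; the wheel stands still; the stand is upright and within 20 mm of where it stood, and so are the can, bottle, lever and tin (angle between valve's own z axis and vertical below 0.14 rad and velocity of joint wheel between -0.05 and 0.05 rad/s and distance of each of stand, spray_can, oil_bottle, tyre_lever, patch_tin from where it was at the start of the episode below 0.02 m and angle between stand's own z axis and vertical below 0.05 rad); the robot touches nothing.
It fails at once if the tyre is pushed (more than 5 N) (contact force between any of the arm, the fingers and tyre above 5 N).
It fails at once if the valve is pushed (more than 3 N) (contact force between any of the fingers, the arm and valve above 3 N).
It fails at once if the wheel is sent spinning (faster than 5 rad/s) (velocity of joint wheel above 5 rad/s or velocity of joint wheel below -5 rad/s).
It fails at once if the stand is shoved, tipped or lifted (more than 20 mm or 0.05 rad) (distance of stand from where it was at the start of the episode above 0.02 m or angle between stand's own z axis and vertical above 0.05 rad).
It fails at once if the can, bottle, lever or tin is moved or lifted (more than 20 mm) (distance of any of spray_can, oil_bottle, tyre_lever, patch_tin from where it was at the start of the episode above 0.02 m).
It also fails if it takes over 45 s, if anything falls off the work surface, if the arm or the gripper's body presses on something with over 40 N, if the wrist force passes 120 N, or if a joint passes its speed limit or range.

## Robot

A 7-joint arm with a two-finger parallel gripper is mounted at the origin on the work surface. World frame = base frame: x ahead of the robot, y to its left, z up, the work surface at z = 0. Lengths are in mm, angles in rad, forces in N, time in s.
With the tool pointing down it reaches from about 400 to 900 mm from the base axis. Payload 5.6 kg.
Tool frame: the origin (TCP) lies midway between the tips of the shut fingers; the grasp point (between the pads) lies 19 mm behind it (ctrl.hold_point_z is the x of the grasp point in the tool frame, in mm); x points along the fingers, y is the direction in which the jaws open and shut, and the axes are right-handed (so a half turn about x gives the same grasp; the last joint's range is limited). The gripper opens to 92 mm and grips with 3 to 60 N. Pads are 20 mm wide; open, the fingers measure 128 mm over their backs; the gripper's body (75 mm by 189 mm) begins 69 mm behind the grasp point.
Start: joints at [1.192, 0.468, -0.012, 1.603, 0.006, 1.071, -0.056], TCP at [214.15, -613.717, 214.592] pointing down, gripper open.
Joint ranges: [-2.53, 2.53], [-0.31, 2.02], [-1.57, 1.55], [0.28, 2.44], [-1.29, 4.43], [0.15, 1.84], [-2.92, 2.92]. Speed limits (rad/s): [2.57, 2.57, 3.14, 3.14, 3.14, 3.14, 3.14].

## Interface

Orientations are given as a unit quaternion [w, x, y, z].
In Python, from bench import ctrl gives the robot as it stands.
- The arm moves only by the shell command python3 -m crank 'ROWS' [OPENING]. ROWS is JSON, a list of rows, each a list of 2 entries, a list of its own where there are three numbers: the shift along the tool's x, y, z in m, then the turn, a rotation vector about the tool's x, y, z in degrees. In form: [[[tx, ty, tz], [wx, wy, wz]], ...]. A call has 1 to 10 rows; each row is the pose to reach, as a shift and turn from the pose measured when the call began, along the tool's axes at that moment; what a row does not reach only later rows make up. A row lasts 1/8 s, in which the tool goes at most 62.5 mm and 10.7 degrees, less where a joint would pass 70% of its speed; a pose out of reach is approached as far as the arm can. A call with a gripper value outside its range is refused whole. OPENING is the opening, from 0 (shut) to 1 (fully open), set as the call begins (- or left out, the last holds). The fingers move at their own pace and stop on an object; the grip force is fixed at half the most. Time passes only in rows, so rows that repeat a pose let the fingers close. It gives the time, the measured TCP pose, the force and the opening at its end, in the units of the state.
- ctrl.get_state(): the state, without advancing time (a new reading comes with each control period).
- ctrl.get_image(name): name is "scene" or "top"; returns a dict with "image" (400x640x3 uint8, red, green, blue), "fovy" (degrees; the focal length in pixels is half the picture's height over the tangent of half this angle, whatever the lens; pixels are square), "cx", "cy" (the principal point, pixels), "distortion" ([k1, k2, p1, p2, k3] as OpenCV has them; the pictures are not rectified), "R" (3x3) and "t" (3): a world point X has camera coordinates R X + t. Camera axes: x right, y down, z forward; pixel columns grow to the right and rows downward; lengths in mm; the calibration is good to about 2 mm. A picture is of the moment at which its call begins. There is no depth.
- ctrl.job_done(): hands the job in, once; it reports no verdict.
Trained networks look in a picture, given as the dict that the camera call returned (one of the last four; its "shot" number tells which), for a name from the list of things; names that differ only in an ending like _2 or _b are one class to them, and where a whole thing is asked for, a point or a joint stands for the part that bears it (a point fixed in the world has none). Each returns a list of dicts, best first, with "score" (0 to 1); they miss things now and then, are a little off and sometimes report something else, mostly with a low value. They report only what shows in the picture. A call takes as long as a camera call.
- ctrl.look_for(target, picture): "centre" ([row, column] as shares, 0 to 1, of the picture: columns of its width, rows of its height, amid what is visible of it).
- ctrl.outline_of(target, picture): "region" (400x640 bool, what is visible of it) and "centre" ([row, column] as shares, 0 to 1, of the picture: columns of its width, rows of its height, amid what is visible of it).
- ctrl.place_of(target, picture): "centre" ([row, column] as shares, 0 to 1, of the picture: columns of its width, rows of its height: a listed point, or the origin of a listed thing).
The state is a dict: "clock": time; "joints": joint angles; "qvel": joint speeds; "joint_efforts": joint torques, N m; "position": TCP position; "eef_rot": TCP orientation; "force": force on the tool from outside, world axes, zero at the start; "ft_torque": the same for the moment, N m; "gripper_width": opening from 0.0 (shut) to 1.0 (fully open).
Only numpy, scipy, OpenCV 4.12 (cv2) and the standard library are available. Lean on these libraries where they do the work, as an engineer would, in place of code of your own. Each camera call takes 0.05 s, during which the arm holds its last target. There are 200 camera calls.

## Working session

There is one attempt and no reset: what is moved stays moved. The work goes in short steps, Python scripts to look and compute and a shell command to move; the robot and the scene stay as the last step left them, time stands still between calls to the robot, and variables do not carry over. Pictures are saved under pics/ and viewed, on a budget of 10 in all, crops included, one or two more only if the job needs it, and the job is handed in when it is done.

```bash
mkdir -p pics; ls; cat > h.py <<'E'
import numpy as np, cv2
from bench import ctrl
def K(p):
    f=200/np.tan(np.radians(p['fovy'])/2); return np.array([[f,0,p['cx']],[0,f,p['cy']],[0,0,1.]])
def ray(p,c):  # c = [row,col] shares
    uv=np.array([[[c[1]*640,c[0]*400]]],float)
    n=cv2.undistortPoints(uv,K(p),np.array(p['distortion'],float))[0,0]
    R=np.array(p['R']);t=np.array(p['t'])
    d=R.T@np.array([n[0],n[1],1]); return -R.T@t, d/np.linalg.norm(d)
def tri(rs):
    A=sum(np.eye(3)-np.outer(d,d) for o,d in rs); b=sum((np.eye(3)-np.outer(d,d))@o for o,d in rs)
    x=np.linalg.solve(A,b); return x,[round(float(np.linalg.norm(np.cross(x-o,d))),1) for o,d in rs]
def onplane(r,n,q):
    o,d=r; return o+d*(np.dot(n,np.array(q)-o)/np.dot(n,d))
def proj(p,X):
    R=np.array(p['R']); return cv2.projectPoints(np.array(X,float).reshape(-1,1,3),cv2.Rodrigues(R)[0],np.array(p['t'],float),K(p),np.array(p['distortion'],float))[0][:,0]
def save(p,n): cv2.imwrite('pics/'+n,cv2.cvtColor(p['image'],cv2.COLOR_RGB2BGR))
E
python3 - <<'E'
from h import *
P={n:ctrl.get_image(n) for n in('scene','top')}
for n,p in P.items():
    save(p,n+'0.png'); R=np.array(p['R']); print(n,-R.T@np.array(p['t']),R[2])
for t in 'stand hub spoke tyre valve valve_cap spray_can oil_bottle tyre_lever patch_tin'.split():
    rs=[]
    for n,p in P.items():
        r=ctrl.place_of(t,p)[:2]
        print(t,n,[(round(x['score'],2),np.round(np.array(x['centre'])*[400,640]).tolist()) for x in r])
        if r:
            rs.append(ray(p,r[0]['centre']))
            if t in('stand','spray_can','oil_bottle','tyre_lever','patch_tin'):print('   z0',np.round(onplane(rs[-1],[0,0,1],[0,0,0])))
    if len(rs)==2: print('   tri',*tri(rs))
s=ctrl.get_state();print(s)
E
```

```text
pics
scene [ 980.23457481 -418.33304799  607.30995335] [-0.52141445  0.58325878 -0.62284522]
top [ 463.88555122   16.61506944 1313.59572562] [ 0.07878721  0.01545157 -0.9967717 ]
stand scene []
stand top [(0.59, [199.0, 302.0])]
   z0 [572.  63.   0.]
hub scene [(0.68, [166.0, 327.0])]
hub top [(0.79, [196.0, 295.0])]
   tri [563.47670627  69.31570808 187.71088652] [1.9, 1.9]
spoke scene [(0.91, [145.0, 320.0])]
spoke top [(0.97, [207.0, 298.0])]
   tri [538.52384202  67.77759415 223.17473221] [5.3, 5.3]
tyre scene []
tyre top [(0.58, [199.0, 300.0])]
valve scene [(0.57, [295.0, 399.0]), (0.5, [140.0, 345.0])]
valve top []
valve_cap scene []
valve_cap top [(0.74, [198.0, 300.0])]
spray_can scene [(0.77, [288.0, 205.0])]
   z0 [ 476. -183.    0.]
spray_can top [(0.59, [230.0, 396.0]), (0.27, [130.0, 304.0])]
   z0 [ 482. -196.    0.]
   tri [ 484.03420632 -190.76141918   12.70762976] [4.2, 4.2]
oil_bottle scene [(0.68, [296.0, 403.0])]
   z0 [766.  51.   0.]
oil_bottle top [(0.66, [130.0, 304.0])]
   z0 [765.  53.   0.]
   tri [765.52398116  53.04773296  -2.39818712] [0.4, 0.4]
tyre_l
[... 384 characters left out ...]
joints': array([ 1.19201579,  0.46751407, -0.01159193,  1.60271321,  0.00599133,
        1.07139716, -0.05627822]), 'qvel': array([-3.64442704e-04, -4.63225883e-04, -2.65379814e-04, -7.53495923e-05,
       -2.01820980e-03, -1.60038906e-04,  1.02692489e-05]), 'joint_efforts': array([ 6.78329143e-04, -5.20415282e+01, -1.20350788e-02, -2.44045419e+01,
       -5.65900665e-02,  1.13533699e-02, -2.58303271e-05]), 'position': array([ 214.13501584, -613.71435166,  214.57774041]), 'eef_rot': array([-0.11814193, -0.69715605, -0.11813448,  0.69718016]), 'force': array([1.2599574 , 0.52602801, 0.69225368]), 'ft_torque': array([-0.00051501,  0.05564718, -0.01508363]), 'gripper_width': 0.9994545497010073}
```

View pics/scene0.png

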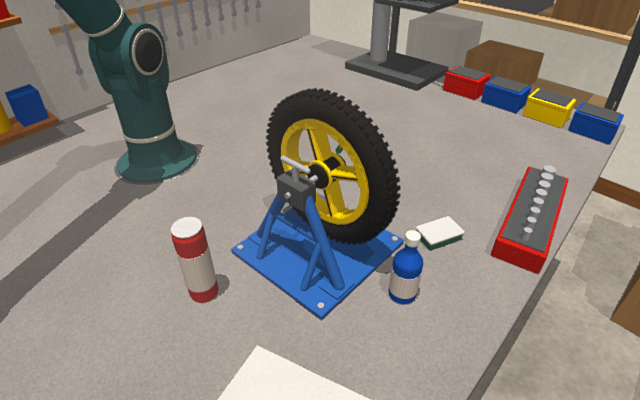

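View pics/top0.png

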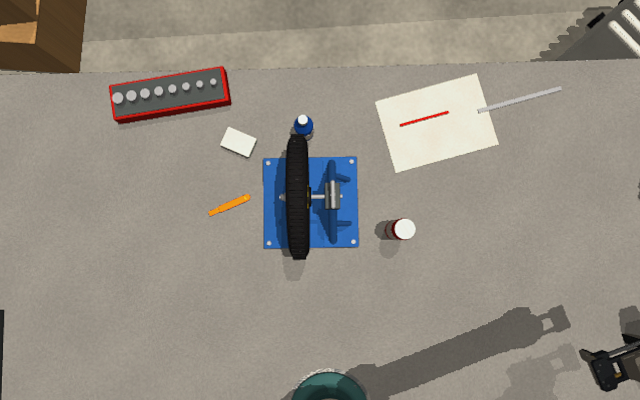

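The top view shows the open face looking to +y, the stand plate around px (263-358, 157-248), the lever at (229,205) and the tin at (238,142). The scene view shows the wheel from behind with the valve near (340,149). Next I fit the stand's yaw and the wheel angle.

```bash
python3 - <<'E'
from h import *
p=ctrl.get_image('top'); 
hsv=cv2.cvtColor(p['image'],cv2.COLOR_RGB2HSV)
m=((hsv[...,0]>100)&(hsv[...,0]<122)&(hsv[...,1]>120)&(hsv[...,2]>60)).astype(np.uint8)
m[:150]=0; m[255:]=0; m[:,:255]=0; m[:,365:]=0
m=cv2.morphologyEx(m,cv2.MORPH_CLOSE,np.ones((3,3)))
n,l,st,_=cv2.connectedComponentsWithStats(m)
ys,xs=np.nonzero(m); pts=np.array([onplane(ray(p,[(y+.0)/400,(x+.0)/640]),[0,0,1],[0,0,14])[:2] for y,x in zip(ys,xs)],np.float32)
print(cv2.minAreaRect(pts)); print(pts.min(0),pts.max(0))
s=ctrl.get_image('scene')
h=ctrl.place_of('hub',s); print(h)
for t in('valve_cap','valve','spoke'): 
  for f in(ctrl.look_for,ctrl.place_of): print(t,[(round(x['score'],2),(np.array(x['centre'])*[400,640]).round(1).tolist()) for x in f(t,s)])
c=s['image'][80:250,255:410]; cv2.imwrite('pics/c1.png',cv2.cvtColor(cv2.resize(c,None,fx=3.5,fy=3.5,interpolation=cv2.INTER_CUBIC),cv2.COLOR_RGB2BGR))
E
```

```text
((562.2613525390625, 39.18293762207031), (257.87957763671875, 247.93373107910156), 89.90282440185547)
[438.23523 -89.95873] [686.41266 168.02039]
[{'centre': [0.4255, 0.5114], 'score': 0.94}]
valve_cap []
valve_cap [(0.4, [151.4, 338.0])]
valve []
valve [(0.53, [140.1, 343.4]), (0.51, [150.3, 341.3]), (0.43, [143.9, 319.8])]
spoke [(0.62, [160.9, 336.1])]
spoke [(0.96, [140.7, 320.9])]
```

View pics/c1.png

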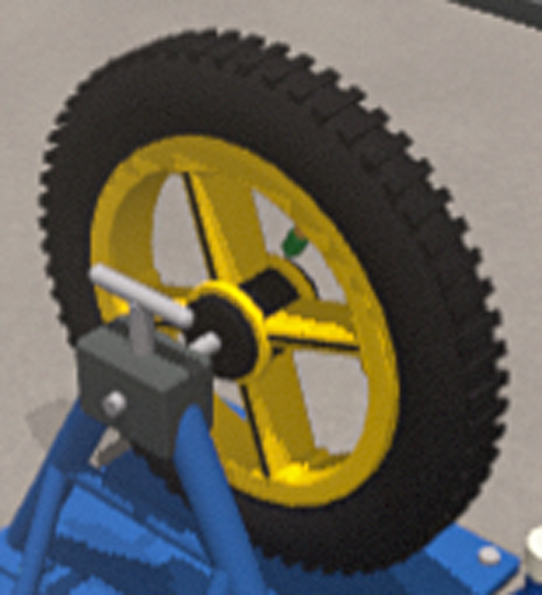

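```bash
cat >> h.py <<'E'
H=np.array([562.3,64.2,182.])
def wp(th,r,dy=0): # point on wheel at angle th (rad), radius r, dy toward open face(+y)
    return H+[r*np.sin(th),dy,-r*np.cos(th)]
def draw(s,th,name,box=(255,80,410,250)):
    im=cv2.cvtColor(s['image'],cv2.COLOR_RGB2BGR); k=4; x0,y0,x1,y1=box
    c=cv2.resize(im[y0:y1,x0:x1],None,fx=k,fy=k,interpolation=cv2.INTER_CUBIC)
    def L(a,b,col):
        q=(proj(s,[a,b])-[x0,y0])*k+k/2; cv2.line(c,*[tuple(map(int,z)) for z in q],col,1,cv2.LINE_AA)
    for i in range(4):
        for dy in(-18,18): L(wp(th+np.pi/4+i*np.pi/2,24,dy),wp(th+np.pi/4+i*np.pi/2,90,dy),(255,0,255) if dy<0 else (255,255,0))
    L(wp(th,57),wp(th,91),(0,0,255))
    for r,dy in((148.5,0),(90,-18)):
        for a in np.linspace(0,2*np.pi,49): L(wp(a,r,dy),wp(a+.131,r,dy),(255,255,255))
    cv2.imwrite('pics/'+name,c)
E
python3 - <<'E'
from h import *
s=ctrl.get_image('scene')
cap=np.array([338.7,149.4])
T=np.radians(np.arange(0,360,1)); e=[np.linalg.norm(proj(s,[wp(t,63)])[0]-cap) for t in T]
i=int(np.argmin(e)); print(i,e[i])
for a in(-8,-4,0,4,8): print(i+a, proj(s,[wp(T[i+a],63)])[0])
print('hub',proj(s,[H]))
draw(s,T[i],'d1.png')
E
```

```text
152 0.33353695166843345
144 [342.24084348 153.02781123]
148 [340.64322096 151.06622649]
152 [338.97093554 149.2054728 ]
156 [337.23405153 147.45621555]
160 [335.44301507 145.82828037]
hub [[325.85657656 169.80092043]]
```

View pics/d1.png

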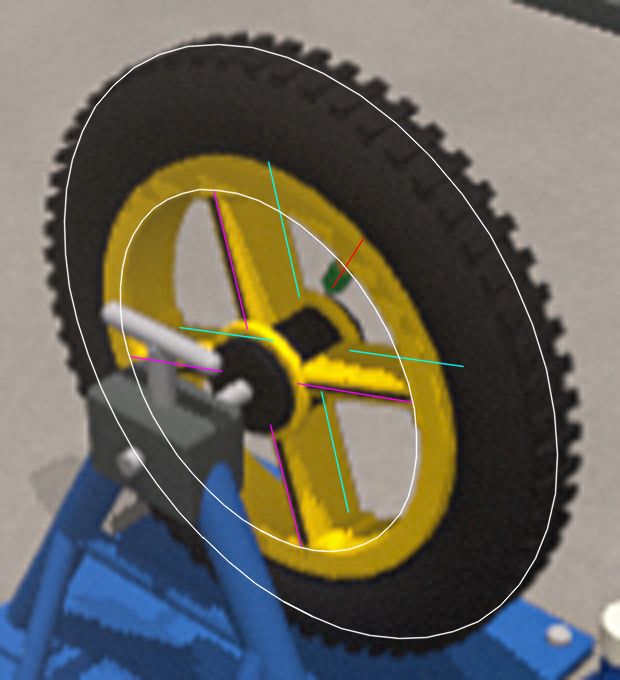

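```bash
cat >> h.py <<'E'
from scipy.spatial.transform import Rotation as Ro
def pose():
    s=ctrl.get_state(); q=s['eef_rot']; return np.array(s['position']),Ro.from_quat([q[1],q[2],q[3],q[0]]),s
def Rf(p,yaw=0,sgn=1): # tool x=(0,-cos p,-sin p) yawed about z; tool y=sgn*world x
    p=np.radians(p); x=np.array([0,-np.cos(p),-np.sin(p)]); y=np.array([sgn,0,0.]); return Ro.from_euler('z',yaw,degrees=True)*Ro.from_matrix(np.c_[x,y,np.cross(x,y)])
def go(X,R=None):
    P,Q,s=pose(); R=R or Q
    return np.round(Q.inv().apply(np.array(X)-P)/1000,3).tolist(), np.round((Q.inv()*R).as_rotvec(degrees=True),1).tolist()
E
python3 - <<'E'
from h import *
P,Q,s=pose(); print(Q.as_matrix().round(2))
for sg in(1,-1):
  print(sg,go([300,-350,480],Rf(90,0,sg)))
  print(sg,go([420,150,520],Rf(90,0,sg)))
  print(go([470,330,450],Rf(30,0,sg)))
E
```

```text
[[-0.    0.33 -0.94]
 [-0.   -0.94 -0.33]
 [-1.    0.    0.  ]]
1 ([-0.265, -0.221, -0.168], [-70.8, 0.0, 0.0])
1 ([-0.305, -0.653, -0.446], [-70.8, 0.0, 0.0])
([-0.235, -0.807, -0.552], [-63.9, -51.9, 36.9])
-1 ([-0.265, -0.221, -0.168], [109.2, 0.0, -0.0])
-1 ([-0.305, -0.653, -0.446], [109.2, 0.0, -0.0])
([-0.235, -0.807, -0.552], [97.8, 40.1, 56.4])
```

```bash
python3 -m crank '[[[-0.15,-0.1,-0.08],[-10,0,0]],[[-0.265,-0.22,-0.168],[-30,0,0]],[[-0.265,-0.22,-0.168],[-40,0,0]],[[-0.28,-0.3,-0.22],[-50,0,0]],[[-0.29,-0.36,-0.26],[-60,0,0]],[[-0.295,-0.42,-0.3],[-70.8,0,0]],[[-0.3,-0.48,-0.34],[-70.8,0,0]],[[-0.305,-0.54,-0.38],[-70.8,0,0]],[[-0.305,-0.6,-0.42],[-70.8,0,0]],[[-0.305,-0.653,-0.446],[-70.8,0,0]]]' 0; python3 -c "
from h import *
P,Q,s=pose();print(P,s['joints'].round(2),s['clock'])
print(go([420,150,520],Rf(90))); print(go([480,330,470],Rf(90)),go([480,330,470],Rf(60)),go([490,330,400],Rf(30)))"
```

```text
clock: 2.85
position: [363.3, -88.2, 482.9]
eef_rot: [0.501, 0.5, 0.5, -0.5]
force: [1.0, -0.2, -0.4]
gripper_width: 0.004
[363.29097579 -88.15051874 482.93680217] [ 0.88 -0.19 -0.59  1.74 -0.11  1.56  0.31] 2.85
([-0.037, 0.057, -0.238], [0.0, 0.1, -0.1])
([0.013, 0.117, -0.418], [0.0, 0.1, -0.1]) ([0.013, 0.117, -0.418], [0.0, -29.9, -0.1]) ([0.083, 0.127, -0.418], [-0.0, -59.9, -0.1])
```

```bash
python3 -m crank '[[[-0.037,0.03,-0.06],[0,0,0]],[[-0.037,0.05,-0.12],[0,0,0]],[[-0.03,0.06,-0.18],[0,0,0]],[[-0.02,0.08,-0.24],[0,0,0]],[[-0.01,0.09,-0.3],[0,0,0]],[[0.0,0.1,-0.36],[0,-10,0]],[[0.013,0.117,-0.418],[0,-20,0]],[[0.013,0.117,-0.418],[0,-30,0]],[[0.013,0.117,-0.418],[0,-30,0]]]' ; python3 -c "
from h import *
P,Q,s=pose();print(P,s['joints'].round(2),s['clock'])
print(go([490,330,400],Rf(60)),go([490,330,400],Rf(30)),go([510,250,230],Rf(30)))"
```

```text
clock: 3.98
position: [481.8, 292.5, 455.2]
eef_rot: [-0.563, -0.394, -0.427, 0.587]
force: [0.7, -0.7, -1.0]
gripper_width: 0.002
[481.83901477 292.4851392  455.20457027] [-0.4   0.37 -0.47  1.29  0.35  1.81 -0.83] 3.975
([0.04, 0.011, -0.053], [1.4, -11.1, 3.0]) ([0.04, 0.011, -0.053], [2.2, -41.1, 2.6]) ([0.225, 0.041, -0.032], [2.2, -41.1, 2.6])
```

```bash
python3 -m crank '[[[0.02,0.011,-0.053],[0.5,-8,2]],[[0.04,0.011,-0.053],[1,-16,3]],[[0.06,0.015,-0.06],[1.5,-24,3]],[[0.08,0.015,-0.07],[2,-32,3]],[[0.08,0.015,-0.08],[2.2,-41,2.6]],[[0.08,0.015,-0.08],[2.2,-41,2.6]],[[0.08,0.015,-0.08],[2.2,-41,2.6]],[[0.08,0.015,-0.08],[2.2,-41,2.6]]]' ; python3 -c "
from h import *
P,Q,s=pose();print(P,s['joints'].round(2),s['clock'],Q.as_matrix()[:,0].round(2),Q.as_matrix()[:,1].round(2))
print(go([512,230,230],Rf(30)),go([512,230,230],Rf(10)))"
```

```text
clock: 4.97
position: [489.3, 344.0, 349.4]
eef_rot: [0.688, 0.182, 0.179, -0.68]
force: [-0.5, 0.4, -0.6]
gripper_width: 0.004
[489.33392941 344.02547433 349.39402369] [-1.53  1.09  1.3   1.25 -0.02  1.84 -0.26] 4.975 [ 0.01 -0.87 -0.49] [1.   0.01 0.01]
([0.158, 0.021, -0.048], [-0.1, 0.5, -0.7]) ([0.158, 0.021, -0.048], [-0.2, -19.5, -0.6])
```

```bash
python3 -m crank '[[[0.05,0.008,-0.016],[0,0,0]],[[0.1,0.015,-0.032],[0,0,0]],[[0.15,0.021,-0.048],[0,0,0]],[[0.158,0.021,-0.048],[0,0,0]],[[0.158,0.021,-0.048],[0,0,0]],[[0.158,0.021,-0.048],[0,0,0]]]' ; python3 -c "
from h import *
P,Q,s=pose();print(P,s['joints'].round(2),s['clock'],Q.as_matrix()[:,0].round(2),Q.as_matrix()[:,1].round(2))
w=wp(np.radians(242),54);print(w,go(w+[0,60,0],Rf(30)),go(w+[0,2,0],Rf(30)))
p=ctrl.get_image('scene');draw(p,np.radians(152),'d2.png',(210,20,410,250))
for n in('valve_cap','valve','spoke'):print(n,[(round(x['score'],2),(np.array(x['centre'])*[400,640]).round(1).tolist()) for x in ctrl.place_of(n,p)])
"
```

```text
clock: 5.72
position: [512.9, 232.0, 230.9]
eef_rot: [0.688, 0.183, 0.18, -0.679]
force: [-0.6, -0.1, -0.2]
gripper_width: 0.006
[512.87899309 231.96972388 230.85648054] [-1.51  1.14  1.25  1.54 -0.07  1.51 -0.3 ] 5.725 [ 0.01 -0.87 -0.5 ] [1.   0.01 0.01]
[514.62082999  64.2        207.35146439] ([0.105, 0.0, 0.033], [-0.1, 0.3, -0.8]) ([0.156, -0.0, 0.062], [-0.1, 0.3, -0.8])
valve_cap [(0.56, [148.5, 339.0])]
valve [(0.54, [139.2, 346.5])]
spoke [(0.91, [145.7, 317.0])]
```

View pics/d2.png

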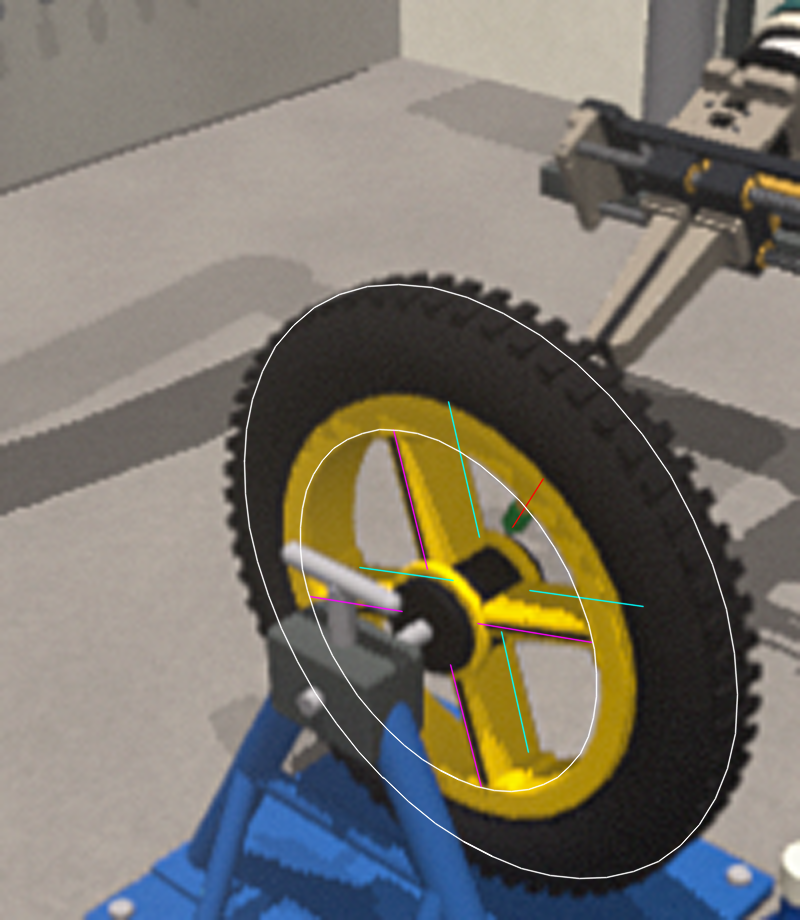

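The wheel is unmoved and the shut fingers stand before the open face at about px (600,350) in the crop. Next I insert them into the empty upper -x window.

```bash
python3 -m crank '[[[0.05,0,0.016],[0,0,0]],[[0.105,0,0.033],[0,0,-0.8]],[[0.105,0,0.033],[0,0,-0.8]],[[0.12,0,0.042],[0,0,-0.8]],[[0.137,0,0.052],[0,0,-0.8]],[[0.156,0,0.062],[0,0,-0.8]],[[0.156,0,0.062],[0,0,-0.8]],[[0.156,0,0.062],[0,0,-0.8]]]' ; python3 -c "
from h import *
P,Q,s=pose();print(P,s['joints'].round(2),s['clock'],Q.as_matrix()[:,0].round(2),Q.as_matrix()[:,1].round(2))
for a in range(235,64,-10):print(a,go(wp(np.radians(a),54,2),Q)[0])
p=ctrl.get_image('scene');draw(p,np.radians(152),'d3.png')
for n in('valve_cap','valve','spoke'):print(n,[(round(x['score'],2),(np.array(x['centre'])*[400,640]).round(1).tolist()) for x in ctrl.place_of(n,p)])
"
```

```text
clock: 6.92
position: [514.8, 65.9, 207.2]
eef_rot: [-0.684, -0.181, -0.18, 0.684]
force: [-0.3, 0.4, -0.4]
gripper_width: 0.007
[514.77940117  65.91846763 207.18672454] [-1.45  1.11  1.28  1.83 -0.02  1.19 -0.23] 6.925 [ 0.   -0.87 -0.49] [ 1. -0.  0.]
235 [-0.003, 0.003, 0.005]
225 [-0.007, 0.009, 0.011]
215 [-0.01, 0.017, 0.016]
205 [-0.012, 0.025, 0.02]
195 [-0.014, 0.034, 0.023]
185 [-0.014, 0.043, 0.025]
175 [-0.014, 0.052, 0.025]
165 [-0.014, 0.062, 0.023]
155 [-0.012, 0.07, 0.02]
145 [-0.01, 0.079, 0.016]
135 [-0.007, 0.086, 0.011]
125 [-0.003, 0.092, 0.005]
115 [0.001, 0.096, -0.002]
105 [0.005, 0.1, -0.01]
95 [0.01, 0.101, -0.018]
85 [0.015, 0.101, -0.026]
75 [0.019, 0.1, -0.034]
65 [0.024, 0.096, -0.042]
valve_cap [(0.42, [149.8, 339.5])]
valve [(0.42, [142.8, 344.8])]
spoke [(0.6, [142.5, 318.6])]
```

View pics/d3.png

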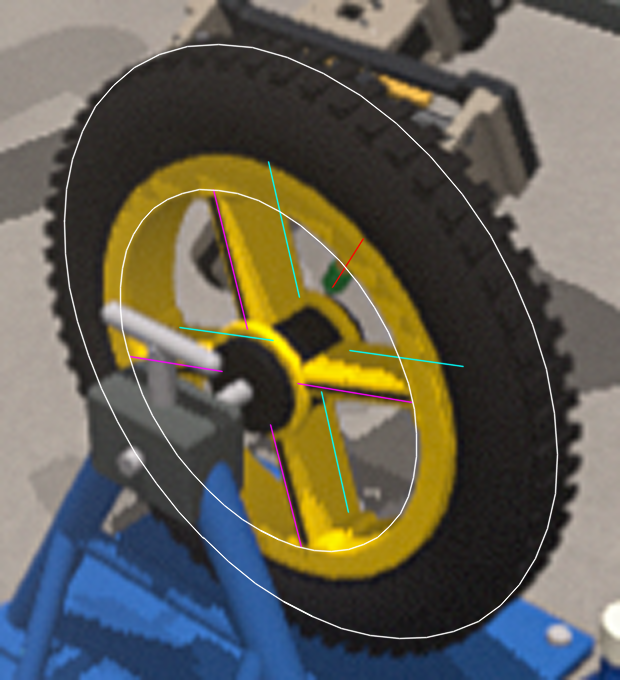

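```bash
python3 -m crank '[[[-0.003,0.003,0.005],[0,0,0]],[[-0.005,0.006,0.008],[0,0,0]],[[-0.007,0.009,0.011],[0,0,0]],[[-0.0085,0.013,0.0135],[0,0,0]],[[-0.01,0.017,0.016],[0,0,0]],[[-0.011,0.021,0.018],[0,0,0]],[[-0.012,0.025,0.02],[0,0,0]],[[-0.013,0.0295,0.0215],[0,0,0]],[[-0.014,0.034,0.023],[0,0,0]],[[-0.014,0.0385,0.024],[0,0,0]]]' ; python3 -c "
from h import *
P,Q,s=pose();print(P,s['joints'].round(2),s['clock'],s['force'])
for a in range(185,64,-5):print(a,go(wp(np.radians(a),54,2),Q)[0])
p=ctrl.get_image('scene')
for n in('valve_cap','valve','spoke'):print(n,[(round(x['score'],2),(np.array(x['centre'])*[400,640]).round(1).tolist()) for x in ctrl.place_of(n,p)])
for t in range(100,155,10):print(t,proj(p,[wp(np.radians(t),57)]).round(1).tolist())
"
```

```text
clock: 8.38
position: [553.5, 66.3, 235.0]
eef_rot: [0.684, 0.181, 0.18, -0.684]
force: [-0.4, 0.2, -1.1]
gripper_width: 0.005
[553.47591119  66.3376013  235.02343282] [-1.38  1.1   1.29  1.74 -0.    1.23 -0.19] 8.375 [-0.39296083  0.16285801 -1.1291084 ]
185 [-0.0, 0.004, 0.001]
180 [-0.0, 0.009, 0.001]
175 [-0.0, 0.014, 0.001]
170 [0.0, 0.018, 0.0]
165 [0.001, 0.023, -0.001]
160 [0.001, 0.027, -0.002]
155 [0.002, 0.032, -0.004]
150 [0.003, 0.036, -0.005]
145 [0.004, 0.04, -0.008]
140 [0.006, 0.044, -0.01]
135 [0.007, 0.047, -0.013]
130 [0.009, 0.05, -0.016]
125 [0.011, 0.053, -0.019]
120 [0.013, 0.056, -0.023]
115 [0.015, 0.058, -0.026]
110 [0.017, 0.06, -0.03]
105 [0.019, 0.061, -0.034]
100 [0.022, 0.062, -0.038]
95 [0.024, 0.063, -0.042]
90 [0.026, 0.063, -0.046]
85 [0.029, 0.063, -0.05]
80 [0.031, 0.062, -0.054]
75 [0.033, 0.061, -0.058]
70 [0.035, 0.06, -0.062]
65 [0.038, 0.058, -0.066]
valve_cap [(0.38, [165.2, 348.7])]
valve [(0.61, [166.1, 361.1])]
spoke [(0.81, [147.0, 328.7]), (0.73, [237.4, 440.9])]
100 [[350.0, 176.9]]
110 [[349.0, 171.8]]
120 [[347.4, 166.6]]
130 [[345.0, 161.5]]
140 [[341.9, 156.6]]
150 [[338.4, 152.1]]
```

The valve is now at about 122°, following the finger. Continuing.

```bash
python3 -m crank '[[[0,0.004,0.001],[0,0,0]],[[0,0.009,0.001],[0,0,0]],[[0,0.014,0.001],[0,0,0]],[[0,0.018,0],[0,0,0]],[[0.001,0.023,-0.001],[0,0,0]],[[0.001,0.027,-0.002],[0,0,0]],[[0.002,0.032,-0.004],[0,0,0]],[[0.003,0.036,-0.005],[0,0,0]],[[0.005,0.042,-0.009],[0,0,0]],[[0.007,0.047,-0.013],[0,0,0]]]' ; python3 -c "
from h import *
P,Q,s=pose();print(P,s['joints'].round(2),s['clock'],s['force'])
for a in range(135,64,-5):print(a,go(wp(np.radians(a),54,2),Q)[0])
p=ctrl.get_image('scene')
for n in('valve_cap','valve','spoke'):print(n,[(round(x['score'],2),(np.array(x['centre'])*[400,640]).round(1).tolist()) for x in ctrl.place_of(n,p)])
for t in range(40,125,10):print(t,proj(p,[wp(np.radians(t),57),wp(np.radians(t),91)]).round(1).tolist())
draw(p,np.radians(66),'d4.png')
"
```

```text
clock: 9.82
position: [601.2, 66.6, 220.2]
eef_rot: [0.684, 0.181, 0.18, -0.683]
force: [-1.9, -0.8, 0.1]
gripper_width: 0.007
[601.17621791  66.58137124 220.22888355] [-1.29  1.14  1.26  1.63 -0.02  1.25 -0.18] 9.825 [-1.90701582 -0.8042724   0.1264574 ]
135 [0.0, -0.001, 0.0]
130 [0.002, 0.002, -0.003]
125 [0.004, 0.005, -0.006]
120 [0.006, 0.008, -0.01]
115 [0.008, 0.01, -0.013]
110 [0.01, 0.012, -0.017]
105 [0.012, 0.013, -0.021]
100 [0.015, 0.014, -0.025]
95 [0.017, 0.015, -0.029]
90 [0.019, 0.015, -0.033]
85 [0.022, 0.015, -0.037]
80 [0.024, 0.014, -0.041]
75 [0.026, 0.013, -0.045]
70 [0.028, 0.012, -0.049]
65 [0.03, 0.01, -0.053]
valve_cap [(0.72, [171.1, 347.3]), (0.7, [236.8, 438.5]), (0.54, [189.8, 348.8])]
valve [(0.47, [203.4, 362.2])]
spoke [(0.57, [169.0, 347.7])]
40 [[340.6, 196.7], [349.2, 212.4]]
50 [[343.6, 195.2], [354.2, 210.3]]
60 [[346.2, 192.8], [358.5, 206.8]]
70 [[348.2, 189.8], [361.9, 202.1]]
80 [[349.5, 186.0], [364.3, 196.2]]
90 [[350.1, 181.7], [365.5, 189.2]]
100 [[350.0, 176.9], [365.5, 181.5]]
110 [[349.0, 171.8], [364.1, 173.1]]
120 [[347.4, 166.6], [361.4, 164.5]]
```

View pics/d4.png

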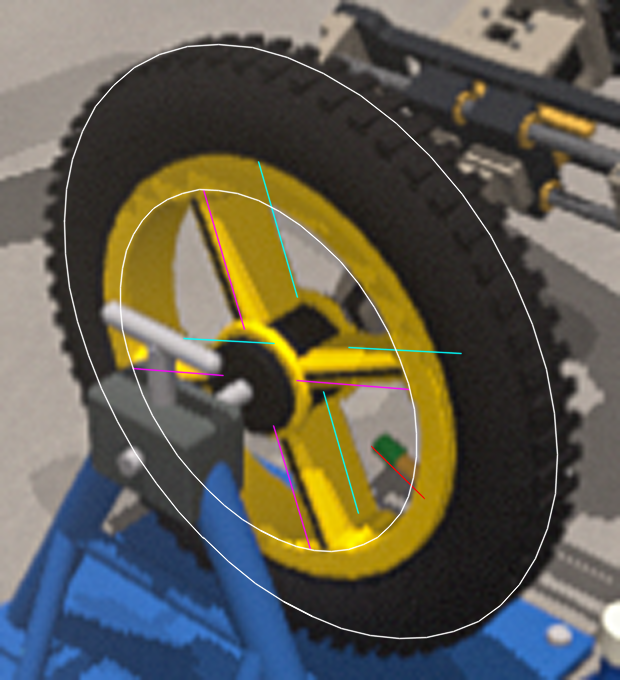

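```bash
python3 -m crank '[[[0.002,0.002,-0.003],[0,0,0]],[[0.004,0.005,-0.006],[0,0,0]],[[0.006,0.008,-0.01],[0,0,0]],[[0.008,0.01,-0.013],[0,0,0]],[[0.01,0.012,-0.017],[0,0,0]],[[0.012,0.013,-0.021],[0,0,0]],[[0.0145,0.014,-0.0245],[0,0,0]],[[0.016,0.0145,-0.027],[0,0,0]],[[0.017,0.015,-0.029],[0,0,0]],[[0.018,0.015,-0.031],[0,0,0]]]' ; python3 -c "
from h import *
P,Q,s=pose();print(P,s['joints'].round(2),s['clock'],s['force'])
for a in range(95,54,-3):print(a,go(wp(np.radians(a),54,2),Q)[0])
p=ctrl.get_image('scene')
for n in('valve_cap','valve','spoke'):print(n,[(round(x['score'],2),(np.array(x['centre'])*[400,640]).round(1).tolist()) for x in ctrl.place_of(n,p)])
draw(p,np.radians(20),'d5.png')
"
```

```text
clock: 11.28
position: [616.0, 66.1, 184.7]
eef_rot: [0.684, 0.181, 0.18, -0.683]
force: [-0.4, 0.0, 1.9]
gripper_width: 0.002
[616.02470459  66.11957107 184.71043688] [-1.25  1.19  1.22  1.6  -0.05  1.22 -0.21] 11.275 [-0.38596011  0.01654826  1.9147302 ]
95 [-0.001, 0.0, 0.002]
92 [0.0, 0.0, -0.001]
89 [0.002, 0.0, -0.003]
86 [0.003, 0.0, -0.006]
83 [0.005, -0.0, -0.008]
80 [0.006, -0.001, -0.011]
77 [0.007, -0.001, -0.013]
74 [0.009, -0.002, -0.015]
71 [0.01, -0.003, -0.018]
68 [0.011, -0.004, -0.02]
65 [0.013, -0.005, -0.022]
62 [0.014, -0.006, -0.024]
59 [0.015, -0.007, -0.027]
56 [0.016, -0.009, -0.029]
valve_cap [(0.65, [197.0, 339.4]), (0.61, [169.5, 328.0])]
valve []
spoke [(0.67, [187.8, 351.2])]
```

View pics/d5.png

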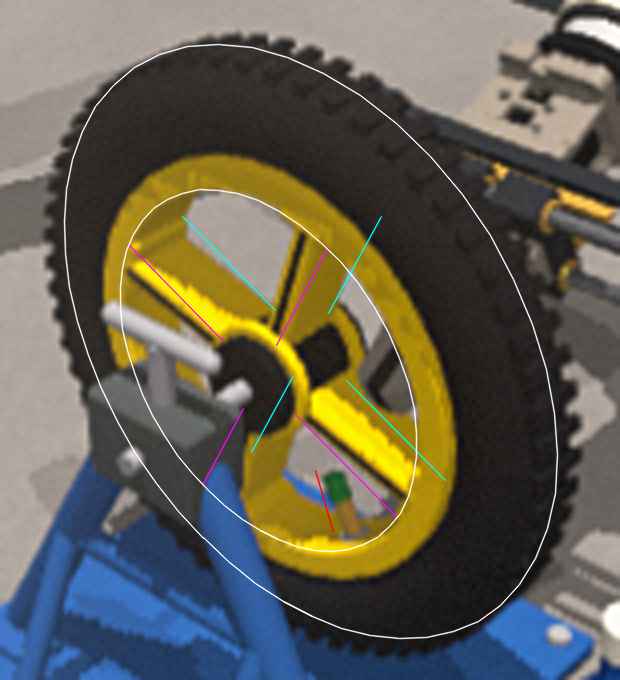

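```bash
python3 -m crank '[[[0.002,0,-0.003],[0,0,0]],[[0.003,0,-0.006],[0,0,0]],[[0.005,0,-0.008],[0,0,0]],[[0.006,-0.001,-0.011],[0,0,0]],[[0.007,-0.001,-0.013],[0,0,0]],[[0.008,-0.0015,-0.0145],[0,0,0]],[[0.009,-0.002,-0.0155],[0,0,0]],[[0.009,-0.002,-0.0165],[0,0,0]]]' ; python3 -c "
from h import *
P,Q,s=pose();print(P,s['clock'],s['force'])
for a in range(75,48,-3):print(a,go(wp(np.radians(a),54,2),Q)[0])
p=ctrl.get_image('scene')
draw(p,np.radians(10),'d6.png')
"
```

```text
clock: 12.48
position: [614.1, 66.7, 165.4]
eef_rot: [0.684, 0.181, 0.18, -0.683]
force: [0.3, -0.8, 1.8]
gripper_width: 0.007
[614.06707074  66.68264187 165.44935899] 12.475 [ 0.28639791 -0.77716178  1.82750298]
75 [-0.001, 0.0, 0.002]
72 [0.0, -0.0, 0.0]
69 [0.002, -0.001, -0.002]
66 [0.003, -0.002, -0.004]
63 [0.004, -0.004, -0.007]
60 [0.006, -0.005, -0.009]
57 [0.007, -0.007, -0.011]
54 [0.008, -0.008, -0.013]
51 [0.009, -0.01, -0.015]
```

View pics/d6.png

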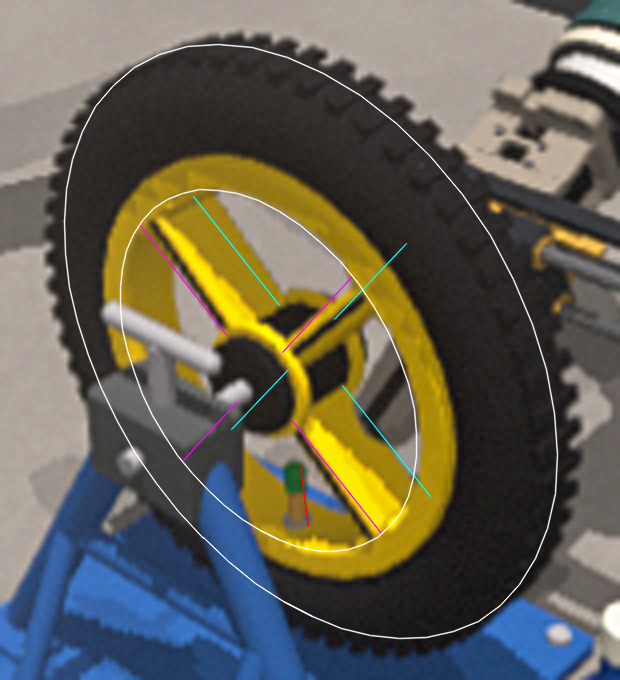

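```bash
cat >> h.py <<'E'
def strips(p,im,th0):
    hsv=cv2.cvtColor(im,cv2.COLOR_RGB2HSV); out=[]
    g=[]
    for y in range(90,235):
        for x in range(265,405):
            q=onplane(ray(p,[y/400,x/640]),[0,1,0],H-[0,18,0])-H; r=np.hypot(q[0],q[2])
            hh,ss,v=map(int,hsv[y,x])
            if 36<r<84:
                a=np.degrees(np.arctan2(q[0],-q[2])); d=(a-th0-45+45)%90-45
                if v<75 and abs(d)<14: out.append((a%360,r,d,q[0],q[2]))
            q2=onplane(ray(p,[y/400,x/640]),[0,1,0],H)-H; r2=np.hypot(q2[0],q2[2])
            if 45<r2<85 and 45<hh<90 and ss>120: g.append((q2[0],q2[2]))
    return np.array(out),np.array(g)
def fit(p,im,th0):
    from scipy.optimize import least_squares
    o,g=strips(p,im,th0)
    k=np.round((o[:,0]-th0-45)/90).astype(int)%4
    for i in range(4):
        s=o[k==i]; print('spoke',i,len(s),'mean d',s[:,2].mean().round(1) if len(s) else None)
    def res(v):
        a=np.radians(v[0]+45+90*k); return (o[:,3]-v[1])*np.cos(a)+(o[:,4]-v[2])*np.sin(a)
    f=least_squares(res,[th0,0,0],loss='soft_l1',f_scale=2); print('theta,dx,dz',f.x.round(1),'rms',np.sqrt(np.mean(res(f.x)**2)).round(2))
    if len(g): c=g.mean(0); print('green n',len(g),c.round(1),'ang raw',np.degrees(np.arctan2(c[0],-c[1])).round(1),'corr',np.degrees(np.arctan2(c[0]-f.x[1],-(c[1]-f.x[2]))).round(1),'r',np.hypot(c[0]-f.x[1],c[1]-f.x[2]).round(1))
E
python3 - <<'E'
from h import *
s=ctrl.get_image('scene'); save(s,'raw6.png')
im0=cv2.cvtColor(cv2.imread('pics/scene0.png'),cv2.COLOR_BGR2RGB)
fit(s,im0,152); fit(s,s['image'],6)
E
```

```text
spoke 0 30 mean d 1.0
spoke 1 10 mean d 5.3
spoke 2 29 mean d 2.6
spoke 3 28 mean d -0.0
theta,dx,dz [154.    1.3  -1.4] rms 1.99
green n 22 [28.3 54.5] ang raw 152.5 corr 154.1 r 62.0
spoke 0 26 mean d -2.0
spoke 1 63 mean d 1.5
spoke 2 24 mean d -1.3
spoke 3 107 mean d 4.4
theta,dx,dz [ 7.1  2.9 -3.1] rms 7.08
green n 30 [  6.1 -64.7] ang raw 5.4 corr 3.0 r 61.8
```

Both measures agree on θ ≈ 4.3°. One small nudge more.

```bash
python3 -m crank '[[[0.0005,0,-0.001],[0,0,0]],[[0.001,-0.0005,-0.0015],[0,0,0]],[[0.002,-0.001,-0.003],[0,0,0]],[[0.002,-0.001,-0.003],[0,0,0]],[[0.002,-0.001,-0.003],[0,0,0]]]' ; python3 - <<'E'
from h import *
s=ctrl.get_image('scene'); fit(s,s['image'],2)
P,Q,st=pose();print(P)
for a in(70,75,80,85,90,95):
  w=wp(np.radians(a),54,2);print(a,go(w,Q)[0],go(w+[0,60,0],Q)[0])
E
```

```text
clock: 13.2
position: [612.9, 66.5, 161.5]
eef_rot: [0.684, 0.181, 0.18, -0.683]
force: [-0.4, -0.3, -0.4]
gripper_width: 0.005
spoke 0 27 mean d -3.3
spoke 1 71 mean d 1.6
spoke 2 27 mean d -2.9
spoke 3 88 mean d 4.2
theta,dx,dz [ 1.2  2.2 -2.4] rms 8.19
green n 31 [  0.8 -65.1] ang raw 0.7 corr -1.3 r 62.7
[612.97801865  66.48495081 161.51602311]
70 [-0.001, 0.0, 0.002] [-0.053, 0.0, -0.028]
75 [-0.003, 0.001, 0.006] [-0.055, 0.002, -0.024]
80 [-0.005, 0.003, 0.01] [-0.057, 0.003, -0.02]
85 [-0.008, 0.003, 0.014] [-0.06, 0.003, -0.016]
90 [-0.01, 0.003, 0.018] [-0.062, 0.003, -0.012]
95 [-0.012, 0.003, 0.022] [-0.064, 0.003, -0.008]
```

θ ≈ -1°. Now I back off the spoke to mid-window and withdraw straight out along +y.

```bash
python3 -m crank '[[[-0.003,0.001,0.006],[0,0,0]],[[-0.008,0.003,0.014],[0,0,0]],[[-0.008,0.003,0.014],[0,0,0]],[[-0.025,0.003,0.004],[0,0,0]],[[-0.042,0.003,-0.006],[0,0,0]],[[-0.06,0.003,-0.016],[0,0,0]],[[-0.1,0.003,-0.039],[0,0,0]],[[-0.14,0.003,-0.062],[0,0,0]],[[-0.16,0.003,-0.073],[0,0,0]],[[-0.16,0.003,-0.073],[0,0,0]]]' ; python3 - <<'E'
from h import *
s=ctrl.get_image('scene'); fit(s,s['image'],0); draw(s,np.radians(-1),'d7.png',(190,60,440,310) and (250,80,450,230))
P,Q,st=pose();print(P,st['clock'])
t=ctrl.get_image('top')
for n in 'hub spray_can oil_bottle tyre_lever patch_tin'.split():
  for r in ctrl.place_of(n,t)[:1]: print(n,round(r['score'],2),(np.array(r['centre'])*[400,640]).round(1))
save(t,'t7.png')
E
```

```text
clock: 14.5
position: [615.8, 245.3, 176.2]
eef_rot: [0.686, 0.181, 0.181, -0.681]
force: [-0.4, -0.5, -0.2]
gripper_width: 0.007
spoke 0 27 mean d -1.3
spoke 1 68 mean d 0.5
spoke 2 26 mean d -0.8
spoke 3 73 mean d 3.6
theta,dx,dz [-0.1  1.5 -1.8] rms 7.69
green n 27 [  0.4 -65.3] ang raw 0.3 corr -1.0 r 63.5
[615.62255876 242.85128675 176.71952379] 14.55
hub 0.62 [197.4 296.2]
spray_can 0.56 [229.1 393.2]
oil_bottle 0.58 [129.8 305.7]
tyre_lever 0.6 [204.4 229.8]
patch_tin 0.61 [140.5 238.8]
```

View pics/d7.png

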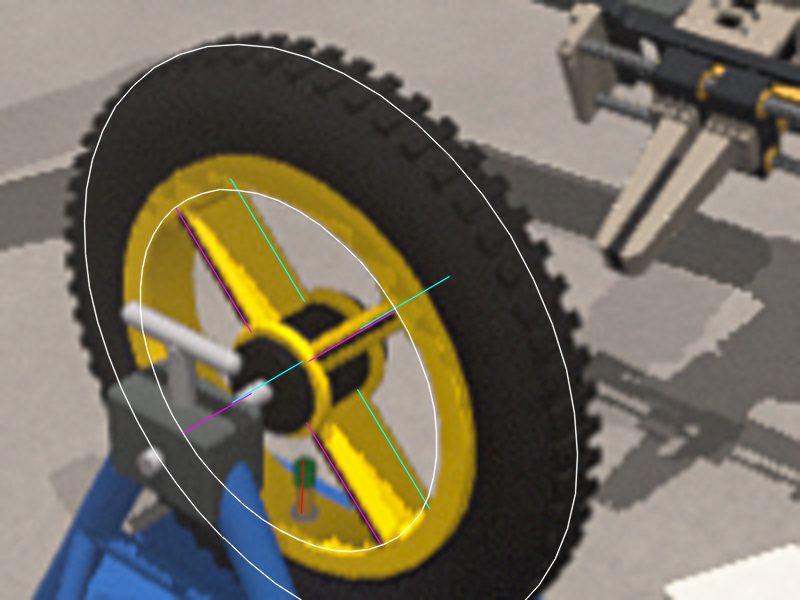

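The valve is at the bottom at px (303,490) with its stem vertical. The fingers are well clear at (620,250), and the other things sit where they were. Handing in.

```bash
python3 -c "
from bench import ctrl
print(ctrl.job_done())"
```

```text
the job is handed in; nothing more can be done
None
```

The job is handed in: the valve is at the bottom of the wheel, and I measured its stem within about 1° of straight up. The limit is 8°.

- **The move:** with the fingers shut, I went in through the empty window on the upper -x side. I pushed one spoke slowly over the top and down the +x side, turning the wheel about 154°. Then I backed the fingers off the spoke and pulled straight out. Handed in at 14.6 s on the clock.
- **Wheel angle:** after the fingers came out, the two unobstructed spokes gave about -1.1° and the green cap about -1°. The readings before and after the withdrawal matched to about 2°, so the wheel stayed put. I did not measure its speed.
- **Other checks:** in the top view, the hub, bottle, lever and tin were within about 2 pixels of their first readings, and the can within about 3. The fingertips ended about 155 mm clear of the tyre face. Wrist force read about 2 N or less at the end of each push.
- **Checks that disagreed:** the automatic fit over all four spokes was poor (rms 7.7 mm). The frame and gripper spoiled two of the spokes, so I relied on the other two and the cap. The whole-wheel overlay also sat a couple of millimetres off, which I corrected for.

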